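Fasten the battery cover of a lit sunglasses display with its quarter-turn screw

TASK

The battery cover of the small sunglasses display plinth has been left unfastened. Take the flat-blade screwdriver out of the tool rack, press its bit into the slot of the cover screw and, keeping it pressed in, turn the screw clockwise until it is fully home; then put the screwdriver back upright in its own hole in the rack and let go. Turn the screw with the screwdriver only, never with the fingers, and leave everything else where it stands.

Things in the scene. Friction and masses are not known exactly. Their poses are not given: they have to be found in the camera images.
- driver: Screwdriver, 135 mm long, about 100 g, black handle, hanging upright in one of the rack's three holes (which varies), the only one with a rectangular handle. Origin: on its axis at the underside of its collar (34 mm disc, 5 mm thick), which rests on the rack; z up, x along the blade's width, in the rack within 0.3 rad of the row of holes.
- driver_grip (a point): Middle of the screwdriver's handle, the place to grip, 40 mm above the origin of driver, same axes. The handle is a straight flat-faced bar from 5 to 75 mm above the origin, 30 mm wide along x (the blade's width), 22 mm thick along y: grip across the 22 mm.
- driver_tip (a point): Middle of the blade's end edge, on the axis 60 mm below the origin of driver, same axes. The blade is 12 mm wide along x, 2.5 mm thick along y and 16 mm long; above it a round 8 mm steel shaft.
- screw: Round steel screw head, 28 mm across, 8 mm thick, upright in the plinth's grey cover. Origin: centre of its slot's floor, on its axis; z up, x along the slot (a half turn is the same). Slot: 5 mm deep, 18 mm long with closed ends, 4.5 mm wide in its lower 3 mm, flared at 45 degrees to 8.5 mm at the top. The floor is 56 mm above the table when undone, 52 mm when home.
- screw_turn (a joint): Turn of the screw, rad: 0 undone, 1.57 home against a hard stop; grows clockwise seen from above; starts at 0 to 0.4. The screw sinks 2.55 mm per rad, so the bit must follow it down or it leaves the slot. Turning takes about 0.1 N m of friction; it stays where left; pushing alone (up to 30 N) does not turn it; 5 to 15 N of push keeps the bit seated.
- plinth: White fixed display plinth, 160 mm along x, 200 mm along y, 45 mm high. Origin: centre of its underside, z up. On its +y half the grey battery cover (4 mm thick) with the screw at x 20, y 45 mm; on its -y half, fixed, a clear block with a pair of sunglasses, at most 105 mm above the table.
- rack: Fixed light wood tool rack: a board 70 mm along x, 240 mm along y, 12 mm thick, top 78 mm above the table, on two end walls, open in front. Origin: on the table under its centre, z up. Three round through holes of 19 mm at y -75, 0 and 75 mm, a tool in each.
- nut_tool: Socket driver in the rack: short black round handle, pear-shaped, 34 mm at its widest, its top 54 mm above the rack. Bystander. Origin at its collar's underside, z up.
- scriber: Scriber in the rack: thin 12 mm aluminium handle, its top 50 mm above the rack. Bystander. Origin at its collar's underside, z up.
- cleaner: Blue lens cleaner bottle, 44 mm across, 110 mm high, on the far side of the table. Bystander. Origin: centre of its underside.
- pad_jar: Small clear jar with a steel lid, 34 mm across, 38 mm high, standing on the plinth's cover, nearer to the robot than the screw. Bystander. Origin: centre of its underside.
- case: Black hard spectacle case, 60 x 160 x 40 mm, lying on the robot's left. Bystander. Origin: centre of its underside.
- calculator: Grey pocket calculator, 140 x 85 x 16 mm, on the robot's right. Bystander. Origin: centre of its underside.
Things that resemble listed ones, but are neither listed nor needed, are in the scene too. Leave any yellow look-alike of the driver alone.

How it is judged (in metres and radians):
On the way, in this order (a step that is already met when the one before it is completed fails the run):
1. the screwdriver's bit is pressed down into the slot of the screw, which is not yet home (z of driver_tip in the frame of screw below 0.002 m and horizontal distance between driver_tip and screw below 0.006 m and contact force between driver and screw above 1.5 N and value of joint screw_turn below 0.9 rad), for 0.1 s.
2. the screw comes home with the bit still seated in its slot (value of joint screw_turn above 1.45 rad and z of driver_tip in the frame of screw below 0.0025 m and horizontal distance between driver_tip and screw below 0.006 m and contact force between driver and screw above 1 N), for 0.1 s.
At the end, for the whole second after the job is handed in: The screw is home (turned in to 1.45 rad or more of 1.57), and the screwdriver hangs released and at rest in the hole it came from, its collar on the rack (origin within 12 mm of where it started, any turn about its axis, tilt under 0.12 rad) (value of joint screw_turn above 1.45 rad and distance of driver from where it was at the start of the episode below 0.012 m and angle between driver's own z axis and vertical below 0.12 rad and linear speed of driver below 0.02 m/s); the robot touches nothing.
It fails at once if the robot touches the screw itself (contact force between any of the fingers, the arm and screw above 1 N).
It fails at once if another tool in the rack is moved by more than 30 mm or tipped (distance of any of nut_tool, scriber from where it was at the start of the episode above 0.03 m or angle between any of nut_tool, scriber's own z axis and vertical above 0.5 rad).
It fails at once if the small jar on the plinth is moved by more than 30 mm or tipped (distance of pad_jar from where it was at the start of the episode above 0.03 m or angle between pad_jar's own z axis and vertical above 0.5 rad).
It fails at once if the cleaner bottle, the spectacle case or the calculator is moved by more than 30 mm or tipped (distance of any of cleaner, case, calculator from where it was at the start of the episode above 0.03 m or angle between any of cleaner, case, calculator's own z axis and vertical above 0.5 rad).
It also fails if it takes over 59 s, if anything falls off the work surface, if the arm or the gripper's body presses on something with over 40 N, if the wrist force passes 120 N, or if a joint passes its speed limit or range.

ROBOT

A 7-joint arm with a two-finger parallel gripper is mounted at the origin on the work surface. World frame = base frame: x ahead of the robot, y to its left, z up, the work surface at z = 0. Lengths are in mm, angles in rad, forces in N, time in s.
With the tool pointing down it reaches from about 400 to 875 mm from the base axis. Payload 4.4 kg.
Tool frame: the origin (TCP) lies midway between the tips of the shut fingers; the grasp point (between the pads) lies 19 mm behind it (ctrl.pinch_z is the distance from the TCP to the grasp point, in mm); z points along the fingers, y is the line along which they close (so a half turn about z gives the same grasp; the last joint's range is limited). The gripper opens to 85 mm and grips with 20 to 120 N. Pads are 22 mm wide; open, the fingers measure 114 mm over their backs; the gripper's body (76 mm by 85 mm) begins 54 mm behind the grasp point. The pads swing forward as they close: fully open they stand 13 mm farther back than shut.
Start: joints at [-1.378, 0.628, 0.038, 1.517, -0.027, 0.996, -0.02], TCP at [166.322, 628.375, 202.813] pointing down, gripper open.
Joint ranges: [-3.06, 3.06], [-0.37, 2.12], [-1.25, 1.32], [0.18, 2.47], [-1.1, 4.24], [0.23, 1.98], [-2.94, 2.94]. Speed limits (rad/s): [2.57, 2.57, 3.14, 3.14, 3.14, 3.14, 3.14].

INTERFACE

Orientations are given as [roll, pitch, yaw] about the fixed x, y, z axes, in that order (R = Rz(yaw) Ry(pitch) Rx(roll)).
In Python, from cell import read_state, cams, order, ctrl gives the robot as it stands.
- The arm moves only by the tool move_arm, never from a script. Its argument "targets" is text: rows parted by semicolons, each of 7 numbers parted by spaces: the gripper's target within -1 to 1 (fully open at 1, half-way at 0, shut at -1), then the shift along the tool's x, y, z in cm, then the turn, a rotation vector about the tool's x, y, z in degrees. A call has 1 to 5 rows; each row shifts and turns the commanded pose from where the row before left it, along the tool's axes as they then stand; what a row does not reach is not made up. A row lasts 1/12 s, in which the tool goes at most 41.7 mm and 7.16 degrees, less where a joint would pass 70% of its speed; a pose out of reach is approached as far as the arm can. A call with a gripper value outside its range is refused whole. The fingers move at their own pace and stop on an object; the grip force is fixed at half the most. Time passes only in rows, so rows that do not move let the fingers close. It gives the time, the measured TCP pose, the force, the opening and the grip force at its end, in the units of the state.
- read_state(): the state, without advancing time (a new reading comes with each control period).
- cams.get_image(name): name is "scene" or "top"; returns a dict with "color" (400x640x3 uint8, red, green, blue), "fovy" (degrees; the focal length in pixels is half the picture's height over the tangent of half this angle, whatever the lens; pixels are square), "cx", "cy" (the principal point, pixels), "rvec" (rotation vector, rad) and "tvec" (3), from world to camera coordinates, as OpenCV has them. Camera axes: x right, y down, z forward; pixel columns grow to the right and rows downward; lengths in mm; the calibration is good to about 2 mm. A picture is of the moment at which its call begins. There is no depth.
- order.finish_job(): hands the job in; it is judged then, once.
The state is a dict: "clock": time; "qpos": joint angles; "qd": joint speeds; "tau": joint torques, N m; "eef_pos": TCP position; "tool_rot": TCP orientation; "force": force on the tool from outside, world axes, zero at the start; "torque": the same for the moment, N m; "width": finger opening in mm; "gripper_force": force on a finger pad.
Only numpy, scipy, OpenCV 4.12 (cv2) and the standard library are available. Lean on these libraries where they do the work, as an engineer would, in place of code of your own. Each camera call takes 0.05 s, during which the arm holds its last target. There are 200 camera calls.

## Working session

There is one attempt and no reset: what is moved stays moved. The work goes in short steps, Python scripts to look and compute and a tool call to move; the robot and the scene stay as the last step left them, time stands still between calls to the robot, and variables do not carry over. Pictures are saved under pics/ and viewed, at most 10 in all, crops included, and the job is handed in when it is done.

Besides the shell and the picture viewer there is one more tool, called after "Emit:" as name(argument=value, ...) on one line, values as JSON. move_arm: Moves the arm, as the interface text tells. Its arguments: {"type":"object","properties":{"targets":{"type":"string"}},"required":["targets"]}

```bash
mkdir -p pics; ls; python3 - <<'E'
from cell import read_state, cams, order, ctrl
import cv2
print(read_state()); print(ctrl.pinch_z)
for n in("scene","top"):
    d=cams.get_image(n); cv2.imwrite(f"pics/{n}0.png",d["color"][:,:,::-1]); print(n,{k:d[k] for k in d if k!="color"})
E
```

```text
pics
{'clock': 0.0, 'qpos': array([-1.37778157,  0.62934994,  0.03842425,  1.51835678, -0.0270238 ,
        0.99628295, -0.020022  ]), 'qd': array([ 0.00094214, -0.0015019 ,  0.00085997,  0.00110776, -0.00045144,
        0.00074667,  0.00066025]), 'tau': array([ 1.25624388e-04, -5.63406515e+01,  1.22675512e+00, -1.93448603e+01,
        1.11978891e-02,  1.04653125e-02, -1.80522221e-05]), 'eef_pos': array([166.14146387, 627.71723745, 201.88991779]), 'tool_rot': array([-3.13971272e+00, -5.60140908e-06,  2.88275752e+00]), 'force': array([ 0.0955821 ,  0.1685244 , -0.81272987]), 'torque': array([ 0.06616616, -0.04406493, -0.00032358]), 'gripper_force': 0.0, 'width': 85.1731282409572}
18.700000000000003
scene {'fovy': 53.36321487719419, 'cx': 316.76932096124386, 'cy': 201.27758228802307, 'rvec': array([ 2.06683887,  0.55877402, -0.29120297]), 'tvec': array([-526.87033774,  -78.00973399, 1436.02285444])}
top {'fovy': 55.984047946336055, 'cx': 320.8342997713428, 'cy': 203.66178367880366, 'rvec': array([ 2.15942199, -2.17451452,  0.11732702]), 'tvec': array([  -4.49284038,  585.8978041 , 1254.76732138])}
```

View pics/scene0.png

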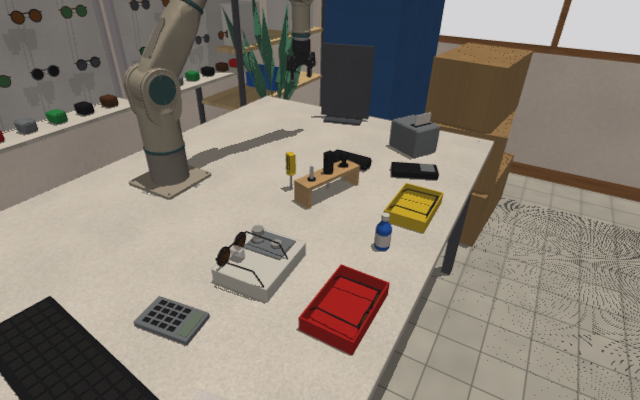

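View pics/top0.png

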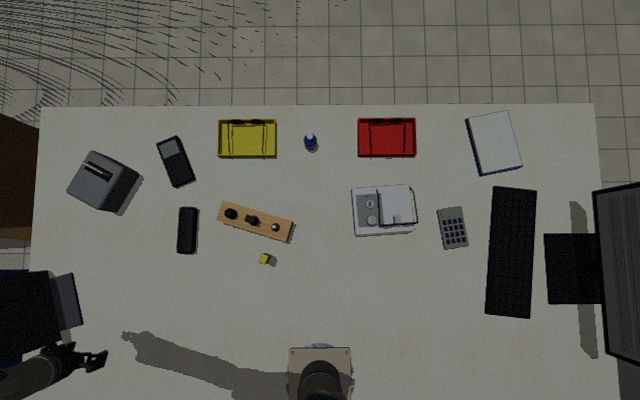

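The top view shows the rack at about (256,221), with tools at (231,213), (251,219) and (275,228). The yellow look-alike is at (265,259). On the plinth (384,210) there are two round things, (364,202) and (372,220). Next I'll enlarge the rack and the plinth to tell them apart.

```bash
python3 - <<'E'
import cv2,numpy as np
t=cv2.imread("pics/top0.png"); s=cv2.imread("pics/scene0.png")
def c(i,x,y,w,h): return cv2.resize(i[y:y+h,x:x+w],(400,300),interpolation=cv2.INTER_CUBIC)
a=np.vstack([np.hstack([c(t,212,190,92,69),c(s,284,140,84,63)]),np.hstack([c(t,346,180,76,57),c(s,210,215,100,75)])])
cv2.imwrite("pics/crop0.png",a)
E
```

```text
(no output)
```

View pics/crop0.png

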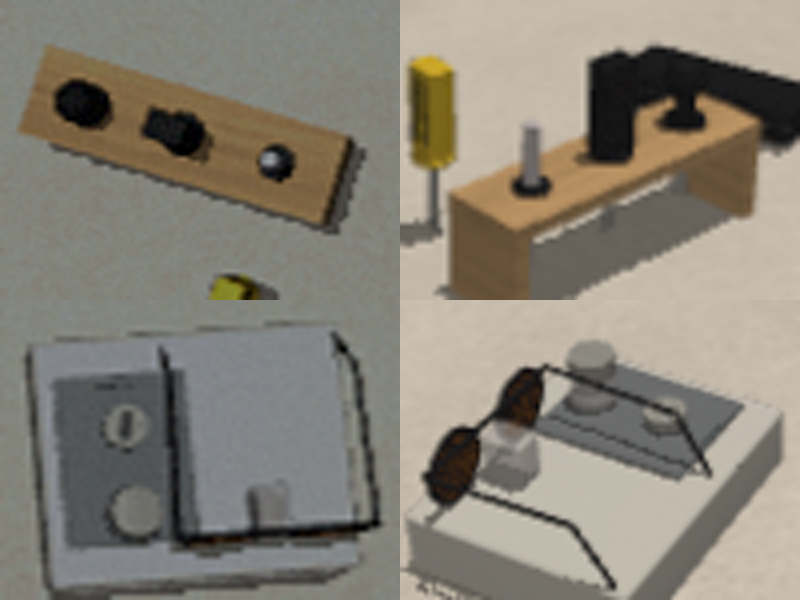

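In the rack, the tool at (231,213) is round, so it's the socket driver. The one at (275,228) is thin aluminium, so it's the scriber. The middle one at (251,219) has a black rectangular handle and stands in a hole, so **it's the driver**. The yellow one at (265,259) is the look-alike. On the plinth, the screw with its slot is at about (370,204). The lidded jar at (371,221) is nearer the robot.

```bash
cat > h.py <<'E'
import cv2,numpy as np
from cell import read_state, cams, order, ctrl
def cam(n):
    d=cams.get_image(n); return d
def KRt(d):
    f=200/np.tan(np.radians(d["fovy"])/2)
    return np.array([[f,0,d["cx"]],[0,f,d["cy"]],[0,0,1]]),cv2.Rodrigues(d["rvec"])[0],np.array(d["tvec"],float)
def ray(d,uv,z):
    K,R,t=KRt(d); uv=np.atleast_2d(np.asarray(uv,float))
    D=(R.T@np.linalg.inv(K)@np.c_[uv,np.ones(len(uv))].T).T; o=-R.T@t
    return o+D*((z-o[2])/D[:,2])[:,None]
def proj(d,P):
    K,R,t=KRt(d); return cv2.projectPoints(np.atleast_2d(np.asarray(P,float)),d["rvec"],d["tvec"],K,None)[0][:,0]
def biggest(m):
    c=cv2.findContours(m.astype(np.uint8),cv2.RETR_EXTERNAL,cv2.CHAIN_APPROX_NONE)[0]; return max(c,key=cv2.contourArea)[:,0]
def rect(P):
    (c,(w,h),a)=cv2.minAreaRect(P[:,:2].astype(np.float32)); 
    if w<h: w,h,a=h,w,a+90
    return np.round(c,1),round(w,1),round(h,1),round(((a+90)%180)-90,1) # long axis angle deg
E
python3 - <<'E'
from h import *
d=cam("top"); im=d["color"].astype(int)
r,g,b=im[...,0],im[...,1],im[...,2]
u,v=np.meshgrid(range(640),range(400))
win=lambda x0,x1,y0,y1:(u>=x0)&(u<x1)&(v>=y0)&(v<y1)
m=(r-b>40)&win(205,305,190,250)
print("rack",rect(ray(d,biggest(m),78)))
blk=(r+g+b<150)&win(240,265,205,240)
print("driver handle black",rect(ray(d,biggest(blk),153)), biggest(blk).min(0),biggest(blk).max(0))
ye=(r-b>60)&win(255,275,250,268)
print("white plinth",rect(ray(d,biggest((r+g+b>420)&win(345,425,180,240)|((r+g+b>220)&win(355,412,188,230))),45)))
sc=(r+g+b>330)&win(362,378,195,212)
c=biggest(sc); print("screw head", rect(ray(d,c,62)), cv2.minEnclosingCircle(c))
print(rect(ray(d,biggest((r+g+b>330)&win(362,380,213,230)),83)))
for yy in range(196,213): print(' '.join('%3d'%(x//3) for x in (r+g+b)[yy,361:381]))
print()
for yy in range(210,230): print(' '.join('%3d'%(x//3) for x in (r+g+b)[yy,240:264]))
for n in("top","scene"):
    D=cams.get_image(n)
    print(n,-KRt(D)[1].T@KRt(D)[2])
E
```

```text
rack (array([527.3, 211.9]), 239.4, 69.7, 72.7)
driver handle black (array([523. , 202.1]), 48.6, 29.5, 78.3) [245 215] [260 226]
white plinth (array([ 566.9, -219.2]), 192.1, 139.1, 89.6)
screw head (array([ 574.7, -176.5]), 12.1, 1.8, -34.5) ((371.0, 205.5), 1.8028756380081177)
(array([ 501.1, -169.7]), 55.4, 9.8, 89.6)
 87  83  86  61  62  54  48  75  74  69  79  85  83  83  84  83  48  29  74  81
 85  87  85  84  85  80  80  82  84  82  83  82  81  84  85  86  49  18  69  83
 88  84  84  84  85  83  87  85  83  83  86  85  84  85  84  86  53  10  71  80
 86  86  89  84  83  85  84  81  89  85  82  83  83  84  82  86  55  17  71  80
 86  85  82  86  84  82  95 109 115 114 107  92  83  84  84  84  53  22  70  82
 86  84  83  84  83  75 106 114  78  65 104 114  97  81  83  88  59  21  75  84
 87  84  87  84  91 105 118 104  65  54 101 121 103  87  83  84  59  20  54  79
 84  87  85  85  66 105 118 105  65  57 102 105 108  93  85  83  57  22  50  78
 85  85  85  87  76 105 118  89  56  60 104 112 109  90  80  89  58  18  51  77
 83  87  83  83  55 100 122  89  50  63 104 122 106  87 
[... 1902 characters left out ...]
14  40  48  43  83  94  89
 96  95  93  97  95 101  97 100 106 106  58   7   9   0   1   0   0  30  45  48  78  90  90  91
 94  95  98  96  97  92  91  92  94  99  99  65  28  14   9   8  46  52  50  52  90 100  97  94
 97  98  97  94  94  91  93  95  91  94  94  91  93  97 100  73  50  47  46  50  86 102 100  99
 96 100  98  99  97  96  93  96  93  95  94  90  93  95  95  95  94  97  69  83 102 101  97  99
 69  75  87  93  99 103 101  97  96 101  95  96  96  93  93  94  94  93  92  94  94  98 100 100
125  90  66  72  78  79  90 103 100 100  98  97  98  97  96  97  93  95  94  92  91  90  96  94
top [ 448.53372859   -6.54705038 1310.15727442]
scene [1075.12928979 -836.97453016  699.57855596]
```

```bash
cat >> h.py <<'E'
def plan(to,yaw,n,grip,frm=None,yaw0=None):
    """rows for tool-down straight move; yaw in deg"""
    s=read_state(); p=np.array(s["eef_pos"] if frm is None else frm,float); y0=np.degrees(s["tool_rot"][2]) if yaw0 is None else yaw0
    d=(np.array(to,float)-p)/n/10; dy=(yaw-y0)/n; out=[]
    for i in range(n):
        a=np.radians(y0+dy*i); x=np.array([np.cos(a),np.sin(a),0]); y=np.array([np.sin(a),-np.cos(a),0])
        out.append("%g %.2f %.2f %.2f 0 0 %.1f"%(grip,d@x,d@y,-d[2],-dy))
    for i in range(0,n,5): print("; ".join(out[i:i+5]))
E
python3 - <<'E'
from h import *
d=cam("top"); s=cam("scene")
print("screw top",ray(d,[369.75,203.6],62), "in scene",proj(s,ray(d,[369.75,203.6],62)))
print("decoy",ray(d,[265,258],120))
print("rack ctr in scene",proj(s,[527.3,211.9,153]))
im=s["color"].astype(int).sum(2)//3
for yy in range(236-20,236+18): print(yy,' '.join('%3d'%x for x in im[yy,262:300])) if yy>=222 and yy<=246 else 0
plan([527,212,230],69,16,1)
E
```

```text
screw top [[ 581.64125384 -171.73781042   62.        ]] in scene [[275.72951628 241.98054904]]
decoy [[406.37015058 167.64975076 120.        ]]
rack ctr in scene [[328.50548309 152.09333707]]
222 185 184 185 185 186 186 185 182 182 182 182 182 181 181 182 185 186 184 183 183 184 184 185 187 188 188 187 185 184 183 185 186 186 185 187 186 184 185
223 184 183 184 184 184 184 183 183 182 183 182 181 181 181 182 183 184 183 185 185 186 185 184 185 187 187 187 184 182 183 185 185 185 184 186 188 187 186
224 182 181 181 182 182 181 183 183 184 184 184 182 183 183 182 182 182 180 180 183 184 184 184 186 187 187 186 184 183 183 183 185 185 187 187 187 186 186
225 174 182 182 182 183 183 183 183 184 185 184 183 182 182 181 181 181 181 182 185 186 185 184 184 184 184 185 185 184 182 182 184 187 190 189 186 186 185
226 149 173 182 184 184 184 182 180 181 183 184 183 183 182 184 184 183 182 183 184 185 185 185 184 183 182 185 186 184 182 181 182 185 187 187 185 183 183
227 138 157 177 181 183 184 182 183 182 182 183 183 182 183 184 182 180 181 181 181 182 184 186 186 185 184 185 185 182 181 179 
[... 2741 characters left out ...]
28 115  89  52  45  80 102 107 107 107 107 106 108 103 104  89 104 169 184 184 184 184 184 184
246 107 107 107 107 107 107 107 107  84  67  74  81  86  88  87  86  86  65  37  52  97 108 107 106 106 107 102  83  86  95 167 184 184 185 184 184 184 185
1 -2.84 -1.94 -0.17 0 0 6.0; 1 -3.03 -1.63 -0.17 0 0 6.0; 1 -3.19 -1.30 -0.17 0 0 6.0; 1 -3.31 -0.96 -0.17 0 0 6.0; 1 -3.39 -0.61 -0.17 0 0 6.0
1 -3.43 -0.25 -0.17 0 0 6.0; 1 -3.44 0.11 -0.17 0 0 6.0; 1 -3.41 0.47 -0.17 0 0 6.0; 1 -3.34 0.82 -0.17 0 0 6.0; 1 -3.24 1.17 -0.17 0 0 6.0
1 -3.10 1.50 -0.17 0 0 6.0; 1 -2.92 1.82 -0.17 0 0 6.0; 1 -2.72 2.11 -0.17 0 0 6.0; 1 -2.48 2.39 -0.17 0 0 6.0; 1 -2.22 2.63 -0.17 0 0 6.0
1 -1.93 2.85 -0.17 0 0 6.0
```

The scene view has the screw head at about (275.6,241.7). That agrees with the top-view ray's (275.7,242.0), so the screw is at about (581.6, -171.7). Moving above the driver.

Emit:
move_arm(targets="1 -2.84 -1.94 -0.17 0 0 6; 1 -3.03 -1.63 -0.17 0 0 6; 1 -3.19 -1.3 -0.17 0 0 6; 1 -3.31 -0.96 -0.17 0 0 6; 1 -3.39 -0.61 -0.17 0 0 6")

```text
clock: 0.77
eef_pos: [280.0, 497.0, 211.5]
tool_rot: [3.141, -0.0, 2.354]
force: [0.1, 1.4, -0.8]
width: 85.6
gripper_force: 0.0
```

Emit:
move_arm(targets="1 -3.43 -0.25 -0.17 0 0 6; 1 -3.44 0.11 -0.17 0 0 6; 1 -3.41 0.47 -0.17 0 0 6; 1 -3.34 0.82 -0.17 0 0 6; 1 -3.24 1.17 -0.17 0 0 6")

```text
clock: 1.18
eef_pos: [392.9, 367.2, 220.1]
tool_rot: [3.141, -0.0, 1.831]
force: [0.4, -0.7, 0.7]
width: 85.4
gripper_force: 0.0
```

Emit:
move_arm(targets="1 -3.1 1.5 -0.17 0 0 6; 1 -2.92 1.82 -0.17 0 0 6; 1 -2.72 2.11 -0.17 0 0 6; 1 -2.48 2.39 -0.17 0 0 6; 1 -2.22 2.63 -0.17 0 0 6")

```text
clock: 1.6
eef_pos: [505.9, 237.4, 228.6]
tool_rot: [3.142, -0.001, 1.307]
force: [1.8, 0.3, -0.8]
width: 85.3
gripper_force: 0.0
```

Emit:
move_arm(targets="1 -1.93 2.85 -0.17 0 0 6; 1 0 0 0 0 0 0; 1 0 0 0 0 0 0")

```text
clock: 1.85
eef_pos: [529.0, 210.3, 230.2]
tool_rot: [3.14, 0.0, 1.203]
force: [0.2, 0.5, -0.9]
width: 85.4
gripper_force: 0.0
```

```bash
python3 - <<'E'
from h import *
s=read_state(); print(s["clock"],s["eef_pos"],np.degrees(s["tool_rot"]),s["force"],s["qpos"])
plan([527.3,211.9,99],69,6,1)
E
```

```text
1.85 [529.02953823 210.31190857 230.17844473] [1.79928535e+02 2.53266717e-02 6.89262208e+01] [ 0.17044581  0.48143104 -0.90746808] [-0.76805164  0.52728213  0.52721391  1.72488632 -0.30997593  0.97268922
 -0.4914747 ]
1 0.01 -0.04 2.19 0 0 -0.0; 1 0.01 -0.04 2.19 0 0 -0.0; 1 0.01 -0.04 2.19 0 0 -0.0; 1 0.01 -0.04 2.19 0 0 -0.0; 1 0.01 -0.04 2.19 0 0 -0.0
1 0.01 -0.04 2.19 0 0 -0.0
```

Emit:
move_arm(targets="1 0.01 -0.04 2.2 0 0 0; 1 0.01 -0.04 2.2 0 0 0; 1 0.01 -0.04 2.2 0 0 0; 1 0.01 -0.04 2.2 0 0 0; 1 0.01 -0.04 2.2 0 0 0")

```text
clock: 2.27
eef_pos: [524.8, 215.7, 119.0]
tool_rot: [-3.14, -0.001, 1.21]
force: [0.7, 0.6, -0.7]
width: 85.5
gripper_force: 0.0
```

Emit:
move_arm(targets="1 0.01 -0.04 2.1 0 0 0; 1 0 0 0 0 0 0")

```text
clock: 2.43
eef_pos: [521.5, 215.1, 95.3]
tool_rot: [-3.135, 0.004, 1.21]
force: [-0.5, -0.4, -0.5]
width: 85.4
gripper_force: 0.0
```

```bash
python3 - <<'E'
from h import *
s=read_state(); print(s["clock"],s["eef_pos"],np.degrees(s["tool_rot"]),s["force"])
t=cam("top")["color"];q=cam("scene")["color"]
c=lambda i,x,y,w,h: cv2.resize(i[y:y+h,x:x+w,::-1],(400,300),interpolation=cv2.INTER_CUBIC)
cv2.imwrite("pics/pre.png",np.hstack([c(t,212,180,92,69),c(q,284,120,100,75)]))
E
```

```text
2.4333 [521.52621362 215.10457758  95.33154212] [-179.61931607    0.24096293   69.34869583] [-0.47710429 -0.44888558 -0.4661512 ]
```

View pics/pre.png

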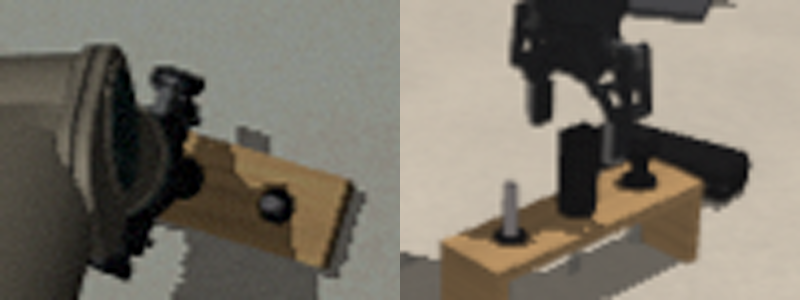

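Emit:
move_arm(targets="1 0 0 0 0 0 0; 1 0 0 0 0 0 0")

```text
clock: 2.7
eef_pos: [526.6, 214.8, 100.5]
tool_rot: [3.14, -0.002, 1.208]
force: [-0.7, 0.1, -0.3]
width: 86.0
gripper_force: 0.0
```

```bash
python3 - <<'E'
from h import *
s=read_state(); p=s["eef_pos"]; print(p,np.degrees(s["tool_rot"]),s["force"])
q=cam("scene"); a=s["tool_rot"][2]; y=np.array([np.sin(a),-np.cos(a),0])
for k in(-50,0,50): print(k,(proj(q,p+k*y+[0,0,13])-[284,120])*4+[400,0])
print((proj(q,[527.3,211.9,153])-[284,120])*4+[400,0])
plan([527.3,211.9,99],69,1,1)
E
```

```text
[526.55271024 214.83376609 100.49280093] [ 1.79898600e+02 -1.18043901e-01  6.92120301e+01] [-0.68436085  0.08769363 -0.32295386]
-50 [[538.91149721 149.77774923]]
0 [[577.48712877 170.576369  ]]
50 [[618.01977426 192.43014164]]
[[578.02193237 128.37334826]]
1 -0.23 0.18 0.14 0 0 0.2
```

Emit:
move_arm(targets="1 -0.23 0.15 0.1 0 0 0; -1 0 0 0 0 0 0; -1 0 0 0 0 0 0; -1 0 0 0 0 0 0; -1 0 0 0 0 0 0")

```text
clock: 3.17
eef_pos: [526.2, 211.4, 98.1]
tool_rot: [-3.142, -0.0, 1.207]
force: [0.2, 0.2, -0.5]
width: 39.0
gripper_force: 0.0
```

Emit:
move_arm(targets="-1 0 0 0 0 0 0; -1 0 0 0 0 0 0; -1 0 0 0 0 0 0; -1 0 0 0 0 0 0; -1 0 0 0 0 0 0")

```text
clock: 3.58
eef_pos: [526.4, 211.5, 98.2]
tool_rot: [3.141, -0.0, 1.207]
force: [0.4, 1.3, 2.4]
width: 20.9
gripper_force: 59.4
```

```bash
python3 - <<'E'
from h import *
s=read_state(); print(s["clock"],s["eef_pos"],np.degrees(s["tool_rot"]),s["force"],s["width"],s["gripper_force"])
q=cam("scene")["color"]
cv2.imwrite("pics/grip.png",cv2.resize(q[120:195,284:384,::-1],(600,450),interpolation=cv2.INTER_CUBIC))
E
```

```text
3.5833 [526.4004312  211.47056546  98.15407519] [ 1.79982317e+02 -1.53658122e-02  6.91720376e+01] [0.39767059 1.29446097 2.42253069] 20.942137087937635 59.442309737205505
```

View pics/grip.png

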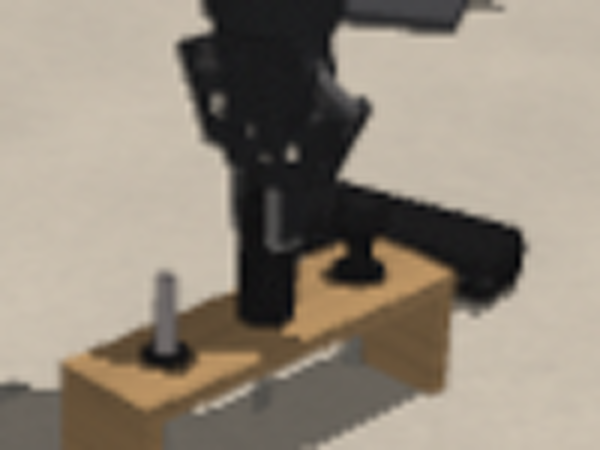

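Gripped firmly: width 20.9 mm, force 59 N. The pads hold the upper half of the handle at about (280,220) in the crop. Next I'll lift and carry it.

```bash
python3 - <<'E'
from h import *
plan([581.6,-171.7,232],175,17,-1,frm=[526.4,211.5,232],yaw0=69.2)
E
```

```text
-1 -1.99 1.10 -0.00 0 0 -6.2; -1 -2.10 0.88 -0.00 0 0 -6.2; -1 -2.18 0.65 -0.00 0 0 -6.2; -1 -2.24 0.41 -0.00 0 0 -6.2; -1 -2.27 0.16 -0.00 0 0 -6.2
-1 -2.28 -0.08 -0.00 0 0 -6.2; -1 -2.25 -0.33 -0.00 0 0 -6.2; -1 -2.20 -0.57 -0.00 0 0 -6.2; -1 -2.13 -0.81 -0.00 0 0 -6.2; -1 -2.03 -1.03 -0.00 0 0 -6.2
-1 -1.90 -1.25 -0.00 0 0 -6.2; -1 -1.76 -1.45 -0.00 0 0 -6.2; -1 -1.59 -1.63 -0.00 0 0 -6.2; -1 -1.40 -1.79 -0.00 0 0 -6.2; -1 -1.20 -1.93 -0.00 0 0 -6.2
-1 -0.99 -2.05 -0.00 0 0 -6.2; -1 -0.76 -2.15 -0.00 0 0 -6.2
```

Emit:
move_arm(targets="-1 0 0 -1 0 0 0; -1 0 0 -2 0 0 0; -1 0 0 -2.4 0 0 0; -1 0 0 -2.4 0 0 0; -1 0 0 -2.4 0 0 0")

```text
clock: 4.05
eef_pos: [525.6, 211.1, 201.2]
tool_rot: [-3.141, 0.001, 1.207]
force: [1.3, 0.4, -0.6]
width: 21.3
gripper_force: 58.9
```

Emit:
move_arm(targets="-1 0 0 -2 0 0 0; -1 0 0 -1.2 0 0 0; -1 0 0 0 0 0 0; -1 0 0 0 0 0 0")

```text
clock: 4.38
eef_pos: [526.1, 211.5, 232.4]
tool_rot: [3.141, -0.001, 1.207]
force: [0.3, -0.6, -1.0]
width: 20.9
gripper_force: 58.9
```

Emit:
move_arm(targets="-1 -1.99 1.1 0 0 0 -6.2; -1 -2.1 0.88 0 0 0 -6.2; -1 -2.18 0.65 0 0 0 -6.2; -1 -2.24 0.41 0 0 0 -6.2; -1 -2.27 0.16 0 0 0 -6.2")

```text
clock: 4.8
eef_pos: [541.0, 97.7, 230.4]
tool_rot: [-3.138, 0.0, 1.754]
force: [0.0, -0.6, -1.1]
width: 21.0
gripper_force: 59.0
```

Emit:
move_arm(targets="-1 -2.28 -0.08 0 0 0 -6.2; -1 -2.25 -0.33 0 0 0 -6.2; -1 -2.2 -0.57 0 0 0 -6.2; -1 -2.13 -0.81 0 0 0 -6.2; -1 -2.03 -1.03 0 0 0 -6.2")

```text
clock: 5.22
eef_pos: [557.0, -14.9, 230.4]
tool_rot: [-3.139, -0.002, 2.295]
force: [-0.1, -0.0, -0.9]
width: 21.3
gripper_force: 59.0
```

Emit:
move_arm(targets="-1 -1.9 -1.25 0 0 0 -6.2; -1 -1.76 -1.45 0 0 0 -6.2; -1 -1.59 -1.63 0 0 0 -6.2; -1 -1.4 -1.79 0 0 0 -6.2; -1 -1.2 -1.93 0 0 0 -6.2")

```text
clock: 5.63
eef_pos: [572.5, -127.4, 230.2]
tool_rot: [-3.141, -0.004, 2.836]
force: [0.3, 0.8, -0.6]
width: 20.9
gripper_force: 59.0
```

Emit:
move_arm(targets="-1 -0.99 -2.05 0 0 0 -6.2; -1 -0.76 -2.15 0 0 0 -6.2; -1 0 0 0 0 0 0; -1 0 0 0 0 0 0; -1 0 0 0 0 0 0")

```text
clock: 6.05
eef_pos: [579.1, -170.8, 230.6]
tool_rot: [3.14, -0.003, 3.046]
force: [0.2, 0.3, -2.3]
width: 20.7
gripper_force: 58.9
```

```bash
python3 - <<'E'
from h import *
s=read_state(); p=s["eef_pos"]; print(s["clock"],p,np.degrees(s["tool_rot"]),s["force"],s["qpos"])
q=cam("scene"); t=cam("top")
tip=p+[0,0,-80.2]; P=proj(q,tip)[0]; print("tip scene",P, "screw", proj(q,[581.6,-171.7,62])[0], "screw top",proj(t,[581.6,-171.7,62])[0])
x0,y0=220,170
cv2.imwrite("pics/over.png",np.hstack([cv2.resize(q["color"][y0:y0+90,x0:x0+90,::-1],(400,400),interpolation=cv2.INTER_CUBIC),cv2.resize(t["color"][170:250,330:410,::-1],(400,400),interpolation=cv2.INTER_CUBIC)]))
E
```

```text
6.05 [ 579.07178036 -170.7751953   230.60074952] [ 1.79911026e+02 -1.61001897e-01  1.74522819e+02] [ 0.15184286  0.29129359 -2.34956548] [ 0.21115117  0.53359953  0.04729284  1.61647319 -0.0299752   0.99523333
  1.74346999]
tip scene [273.67005931 213.18166391] screw [275.72476568 241.96786161] screw top [369.73892904 203.6123706 ]
```

View pics/over.png

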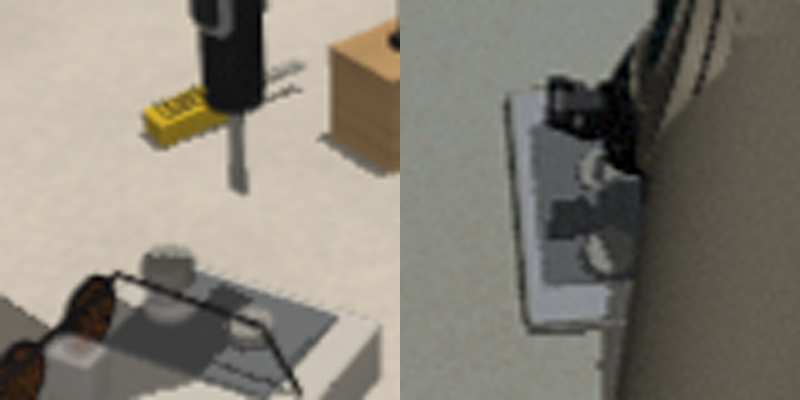

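The driver tip is at scene (274,213), where I predicted it. The screw is in clear view at (276,242). The free-standing yellow look-alike now lies on its side at about (262,196). It was already gone from its old spot in the pre-grasp picture, and nothing I'm doing goes near it. Next, down to just above the slot.

Emit:
move_arm(targets="-1 -0.12 0.05 2 0 0 0; -1 -0.12 0.05 2 0 0 0; -1 0 0 2 0 0 0; -1 0 0 1.5 0 0 0; -1 0 0 0.9 0 0 0")

```text
clock: 6.57
eef_pos: [581.4, -169.0, 146.0]
tool_rot: [3.141, -0.003, 3.049]
force: [0.1, -0.5, -0.7]
width: 21.2
gripper_force: 59.0
```

Emit:
move_arm(targets="-1 0 0 0 0 0 0; -1 0 0 0 0 0 0; -1 0 0 0 0 0 0")

```text
clock: 6.82
eef_pos: [583.4, -170.8, 149.0]
tool_rot: [-3.141, 0.002, 3.047]
force: [0.6, 0.3, -1.6]
width: 20.8
gripper_force: 59.0
```

```bash
python3 - <<'E'
from h import *
s=read_state(); p=s["eef_pos"]; print(s["clock"],p,np.degrees(s["tool_rot"]),s["force"],s["torque"])
plan([581.6,-171.7,146],174,1,-1)
q=cam("scene"); print("tip",proj(q,p+[0,0,-80.2])[0],"screw axis at tip height",proj(q,[581.6,-171.7,p[2]-80.2])[0])
cv2.imwrite("pics/near.png",cv2.resize(q["color"][205:260,240:310,::-1],(700,550),interpolation=cv2.INTER_CUBIC))
E
```

```text
6.8167 [ 583.35642571 -170.81374569  149.02005704] [-1.79988045e+02  1.05224173e-01  1.74599670e+02] [ 0.57524444  0.25539648 -1.57053254] [ 0.03190932 -0.00192221 -0.0078906 ]
-1 0.17 -0.10 0.30 0 0 0.6
tip [276.37442464 239.90752093] screw axis at tip height [275.6189202  239.87439414]
```

View pics/near.png

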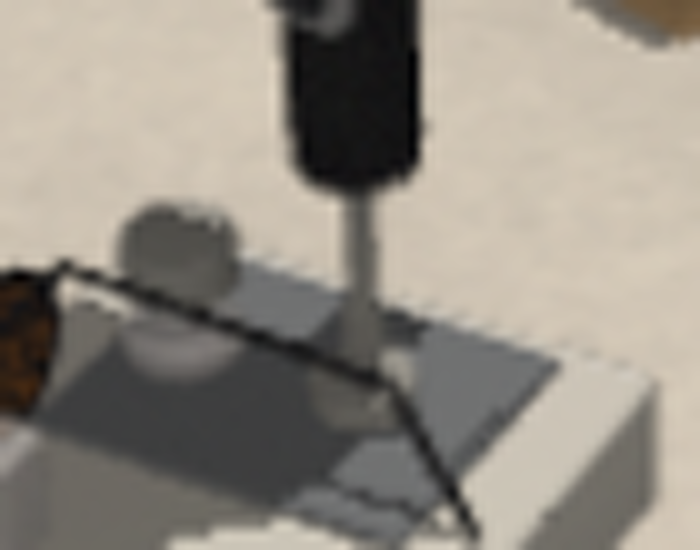

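The blade stands right over the screw head at crop (365,370), just above the slot. I'll correct by 2 mm and lower gently.

Emit:
move_arm(targets="-1 0.17 -0.1 0.2 0 0 0; -1 0 0 0.2 0 0 0; -1 0 0 0.2 0 0 0; -1 0 0 0 0 0 0; -1 0 0 0 0 0 0")

```text
clock: 7.28
eef_pos: [580.6, -171.9, 141.9]
tool_rot: [3.142, -0.0, 3.047]
force: [0.4, -0.5, -0.8]
width: 21.0
gripper_force: 59.0
```

Emit:
move_arm(targets="-1 0 0 0.2 0 0 0; -1 0 0 0.2 0 0 0; -1 0 0 0.1 0 0 0; -1 0 0 0 0 0 0; -1 0 0 0 0 0 0")

```text
clock: 7.7
eef_pos: [580.6, -171.8, 136.8]
tool_rot: [3.142, -0.0, 3.047]
force: [0.3, 0.6, -1.3]
width: 21.1
gripper_force: 59.0
```

Emit:
move_arm(targets="-1 0 0 0.1 0 0 0; -1 0 0 0 0 0 0; -1 0 0 0.1 0 0 0; -1 0 0 0 0 0 0")

```text
clock: 8.03
eef_pos: [580.9, -171.9, 135.6]
tool_rot: [-3.142, 0.001, 3.047]
force: [-0.7, 0.2, 2.3]
width: 21.2
gripper_force: 59.7
```

Emit:
move_arm(targets="-1 0 0 0.1 0 0 0; -1 0 0 0 0 0 0; -1 0 0 0 0 0 0")

```text
clock: 8.28
eef_pos: [581.1, -171.9, 135.3]
tool_rot: [-3.142, 0.001, 3.047]
force: [-1.2, 1.0, 8.0]
width: 21.1
gripper_force: 60.5
```

Seated with about 9 N on the floor of the slot. Now turn clockwise, following the screw down.

Emit:
move_arm(targets="-1 0 0 0.02 0 0 4; -1 0 0 0.02 0 0 4; -1 0 0 0.02 0 0 4; -1 0 0 0.02 0 0 4; -1 0 0 0 0 0 0")

```text
clock: 8.7
eef_pos: [581.8, -172.0, 135.2]
tool_rot: [3.141, 0.003, 2.765]
force: [-1.3, 1.8, 11.6]
width: 20.9
gripper_force: 60.7
```

```bash
python3 - <<'E'
from h import *
s=read_state(); print(s["clock"],s["eef_pos"],np.degrees(s["tool_rot"]),s["force"],s["torque"],s["width"])
E
```

```text
8.7 [ 581.82692377 -171.97672418  135.1898716 ] [1.79974719e+02 1.61403995e-01 1.58415803e+02] [-1.25015065  1.75789836 11.61738623] [0.32575597 0.58093288 0.02601232] 20.889242085629892
```

Emit:
move_arm(targets="-1 0 0 0 0 0 4; -1 0 0 0.01 0 0 4; -1 0 0 0.02 0 0 4; -1 0 0 0.02 0 0 4; -1 0 0 0 0 0 0")

```text
clock: 9.12
eef_pos: [581.7, -172.1, 134.6]
tool_rot: [3.141, 0.002, 2.486]
force: [-2.4, 1.3, 10.9]
width: 21.0
gripper_force: 60.7
```

```bash
python3 - <<'E'
from h import *
s=read_state(); print(s["clock"],s["eef_pos"],np.degrees(s["tool_rot"]),s["force"],s["torque"],s["width"])
E
```

```text
9.1167 [ 581.68499066 -172.09280126  134.56352925] [1.79943843e+02 1.38929932e-01 1.42420161e+02] [-2.38316781  1.28325645 10.89913776] [0.22245272 0.59707008 0.09373391] 20.985807797128007
```

The screw is turning and sinking with the bit. Continue.

Emit:
move_arm(targets="-1 0 0 0.02 0 0 4; -1 0 0 0.02 0 0 4; -1 0 0 0.02 0 0 4; -1 0 0 0.02 0 0 4; -1 0 0 0.02 0 0 4")

```text
clock: 9.53
eef_pos: [581.5, -172.3, 133.6]
tool_rot: [3.14, 0.002, 2.136]
force: [-2.1, 0.4, 12.8]
width: 21.0
gripper_force: 60.8
```

Emit:
move_arm(targets="-1 0 0 0.02 0 0 4; -1 0 0 0.02 0 0 4; -1 0 0 0.02 0 0 4; -1 0 0 0.02 0 0 4; -1 0 0 0 0 0 0")

```text
clock: 9.95
eef_pos: [581.4, -172.3, 132.9]
tool_rot: [3.14, 0.001, 1.857]
force: [-2.4, 0.0, 13.1]
width: 20.6
gripper_force: 61.0
```

```bash
python3 - <<'E'
from h import *
s=read_state(); print(s["clock"],s["eef_pos"],np.degrees(s["tool_rot"]),s["force"],s["torque"],s["width"],s["qpos"][6])
E
```

```text
9.95 [ 581.41476272 -172.25796108  132.89890445] [1.79894121e+02 6.77211961e-02 1.06420692e+02] [-2.4281523   0.03996872 13.1491817 ] [0.24708357 0.80494835 0.07150217] 20.599306728207925 0.8296737682172365
```

Emit:
move_arm(targets="-1 0 0 0.015 0 0 4; -1 0 0 0.015 0 0 4; -1 0 0 0.015 0 0 4; -1 0 0 0.015 0 0 4; -1 0 0 0 0 0 0")

```text
clock: 10.37
eef_pos: [581.2, -172.2, 132.2]
tool_rot: [3.14, 0.0, 1.578]
force: [-2.6, 1.0, 13.1]
width: 20.9
gripper_force: 61.0
```

```bash
python3 - <<'E'
from h import *
s=read_state(); print(s["clock"],s["eef_pos"],np.degrees(s["tool_rot"]),s["force"],s["torque"],s["width"],s["qpos"][6])
E
```

```text
10.3667 [ 581.24998397 -172.2292987   132.19640837] [1.79899349e+02 2.66085487e-02 9.04239220e+01] [-2.59008108  1.02896664 13.14693861] [0.33622064 0.83743501 0.09587771] 20.912843541856088 0.6140359756333362
```

Emit:
move_arm(targets="-1 0 0 0.015 0 0 3; -1 0 0 0.015 0 0 3; -1 0 0 0.01 0 0 3; -1 0 0 0 0 0 0")

```text
clock: 10.7
eef_pos: [581.2, -172.2, 131.8]
tool_rot: [3.14, -0.0, 1.422]
force: [-2.2, 1.3, 14.0]
width: 21.1
gripper_force: 60.9
```

```bash
python3 - <<'E'
from h import *
s=read_state(); print(s["clock"],s["eef_pos"],np.degrees(s["tool_rot"]),s["force"],s["torque"],s["width"],s["qpos"][6])
E
```

```text
10.7 [ 581.17422224 -172.19352525  131.8009368 ] [ 1.79903744e+02 -1.87908366e-03  8.14662425e+01] [-2.18286169  1.25356799 14.01511195] [0.27305526 0.87489104 0.08195426] 21.070648491024436 0.49307476698240305
```

Emit:
move_arm(targets="-1 0 0 0.01 0 0 3; -1 0 0 0.01 0 0 3; -1 0 0 0 0 0 0")

```text
clock: 10.95
eef_pos: [581.2, -172.1, 131.6]
tool_rot: [3.14, -0.0, 1.317]
force: [-3.1, 1.3, 13.1]
width: 20.9
gripper_force: 60.9
```

```bash
python3 - <<'E'
from h import *
s=read_state(); print(s["clock"],s["eef_pos"],np.degrees(s["tool_rot"]),s["force"],s["torque"],s["width"],s["qpos"][6])
E
```

```text
10.95 [ 581.15206635 -172.13477973  131.61548323] [ 1.79909673e+02 -2.14517469e-02  7.54727380e+01] [-3.11475262  1.31033572 13.09436139] [0.41773399 0.8633431  0.09055577] 20.925886904401906 0.4118910478000897
```

Emit:
move_arm(targets="-1 0 0 0.01 0 0 3; -1 0 0 0.01 0 0 3; -1 0 0 0 0 0 0")

```text
clock: 11.2
eef_pos: [581.1, -172.1, 131.5]
tool_rot: [3.14, -0.001, 1.213]
force: [-2.9, 1.2, 14.4]
width: 20.8
gripper_force: 61.1
```

```bash
python3 - <<'E'
from h import *
s=read_state(); print(s["clock"],s["eef_pos"],np.degrees(s["tool_rot"]),s["force"],s["torque"],s["width"],s["qpos"][6])
E
```

```text
11.2 [ 581.06383613 -172.130311    131.5495902 ] [ 1.79922416e+02 -3.12116002e-02  6.94945774e+01] [-2.87102745  1.16417811 14.39506538] [0.47405269 1.01821955 0.16303828] 20.79199941992681 0.3306743418652233
```

Torque is now rising (0.16 N m) and z has levelled off, which points to the stop. One more nudge to confirm.

Emit:
move_arm(targets="-1 0 0 0 0 0 3; -1 0 0 0 0 0 3; -1 0 0 0 0 0 0; -1 0 0 0 0 0 0")

```text
clock: 11.53
eef_pos: [581.0, -171.7, 131.5]
tool_rot: [3.141, -0.001, 1.111]
force: [-3.0, 1.8, 14.2]
width: 21.0
gripper_force: 61.2
```

```bash
python3 - <<'E'
from h import *
s=read_state(); print(s["clock"],s["eef_pos"],np.degrees(s["tool_rot"]),s["force"],s["torque"],s["width"],s["qpos"][6])
E
```

```text
11.5333 [ 581.00077924 -171.73552165  131.54344888] [ 1.79953155e+02 -6.33309805e-02  6.36322449e+01] [-3.00552127  1.76764416 14.21043234] [0.59461133 1.09098872 0.23200997] 20.994195368185093 0.250541490118212
```

The screw is home: torque 0.23 N m with no further sinking. I'll ease off the turn, then lift and carry back.

Emit:
move_arm(targets="-1 0 0 0 0 0 -4; -1 0 0 0 0 0 -4; -1 0 0 -0.5 0 0 0; -1 0 0 -1 0 0 0; -1 0 0 -2 0 0 0")

```text
clock: 11.95
eef_pos: [579.1, -171.0, 163.1]
tool_rot: [-3.137, 0.0, 1.248]
force: [-0.3, 1.5, -1.9]
width: 20.9
gripper_force: 60.9
```

Emit:
move_arm(targets="-1 0 0 -2.5 0 0 0; -1 0 0 -2.5 0 0 0; -1 0 0 -1.6 0 0 0; -1 0 0 0 0 0 0; -1 0 0 0 0 0 0")

```text
clock: 12.37
eef_pos: [581.1, -172.0, 231.4]
tool_rot: [3.14, -0.0, 1.248]
force: [0.0, 0.2, -1.4]
width: 21.1
gripper_force: 61.0
```

```bash
python3 - <<'E'
from h import *
s=read_state(); print(s["clock"],s["eef_pos"],np.degrees(s["tool_rot"]),s["force"],s["torque"],s["width"])
t=cam("top"); 
plan([526.4,211.5,s["eef_pos"][2]],69.2,13,-1)
E
```

```text
12.3667 [ 581.09207504 -171.9856414   231.37077435] [ 1.79898737e+02 -1.01273595e-02  7.15331920e+01] [ 0.01162844  0.21462002 -1.37215616] [ 0.06690331 -0.00270318  0.04877819] 21.05267042996332
-1 2.66 -1.33 -0.01 0 0 0.2; -1 2.66 -1.33 -0.01 0 0 0.2; -1 2.65 -1.34 -0.01 0 0 0.2; -1 2.65 -1.35 -0.01 0 0 0.2; -1 2.65 -1.36 -0.01 0 0 0.2
-1 2.64 -1.37 -0.01 0 0 0.2; -1 2.64 -1.38 -0.01 0 0 0.2; -1 2.63 -1.38 -0.01 0 0 0.2; -1 2.63 -1.39 -0.01 0 0 0.2; -1 2.62 -1.40 -0.01 0 0 0.2
-1 2.62 -1.41 -0.01 0 0 0.2; -1 2.62 -1.42 -0.01 0 0 0.2; -1 2.61 -1.43 -0.01 0 0 0.2
```

Emit:
move_arm(targets="-1 2.66 -1.33 0 0 0 0.2; -1 2.66 -1.33 0 0 0 0.2; -1 2.65 -1.34 0 0 0 0.2; -1 2.65 -1.35 0 0 0 0.2; -1 2.65 -1.36 0 0 0 0.2")

```text
clock: 12.83
eef_pos: [558.5, -23.1, 228.9]
tool_rot: [-3.139, 0.001, 1.231]
force: [0.1, -0.4, -1.0]
width: 21.0
gripper_force: 60.9
```

Emit:
move_arm(targets="-1 2.64 -1.37 0 0 0 0.2; -1 2.64 -1.38 0 0 0 0.2; -1 2.63 -1.38 0 0 0 0.2; -1 2.63 -1.39 0 0 0 0.2; -1 2.62 -1.4 0 0 0 0.2")

```text
clock: 13.25
eef_pos: [538.0, 124.1, 229.0]
tool_rot: [-3.139, 0.002, 1.214]
force: [-0.2, -0.2, -1.3]
width: 21.1
gripper_force: 60.9
```

Emit:
move_arm(targets="-1 2.62 -1.41 0 0 0 0.2; -1 2.62 -1.42 0 0 0 0.2; -1 2.61 -1.43 0 0 0 0; -1 0 0 0 0 0 0; -1 0 0 0 0 0 0")

```text
clock: 13.67
eef_pos: [525.6, 213.4, 228.6]
tool_rot: [-3.139, 0.002, 1.212]
force: [0.7, -0.7, -1.0]
width: 21.0
gripper_force: 61.0
```

Emit:
move_arm(targets="-1 0 0 0 0 0 0; -1 0 0 0 0 0 0")

```text
clock: 13.83
eef_pos: [527.1, 209.5, 229.9]
tool_rot: [-3.141, 0.002, 1.205]
force: [0.5, -0.9, -1.5]
width: 21.2
gripper_force: 61.0
```

```bash
python3 - <<'E'
from h import *
s=read_state(); p=s["eef_pos"]; print(s["clock"],p,np.degrees(s["tool_rot"]),s["force"],s["width"])
plan([526.4,211.5,p[2]],69.2,1,-1)
q=cam("scene"); t=cam("top"); o=np.array([280,105])
P=lambda X:(proj(q,X)[0]-o)*8
print("tip",P(p+[0,0,-80.2]),"collar",P(p+[0,0,-20.2]))
A=cv2.resize(q["color"][105:180,280:350,::-1],(560,600),interpolation=cv2.INTER_CUBIC)
B=cv2.resize(t["color"][180:230,350:390,::-1],(240,300),interpolation=cv2.INTER_CUBIC); print("screw in B",(proj(t,[581.6,-171.7,58])[0]-[350,180])*6)
cv2.imwrite("pics/back.png",np.hstack([A,np.vstack([B,B*0])]))
E
```

```text
13.8333 [527.13608847 209.51827507 229.92315092] [-1.79974440e+02  9.47403643e-02  6.90436646e+01] [ 0.45267492 -0.90422713 -1.54501276] 21.24158591718598
-1 0.16 -0.14 -0.00 0 0 -0.2
tip [384.66186838 386.1495873 ] collar [389.09476791 247.91735918]
screw in B [117.50102595 142.44075974]
```

View pics/back.png

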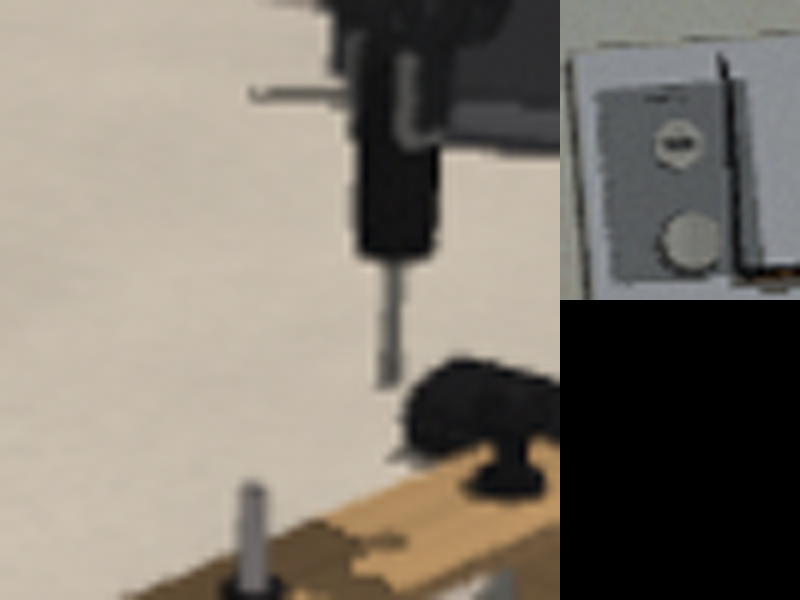

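The slot now lies crosswise at (680,143), so the screw is home. The tip is at crop (388,385), where it was predicted, so the driver hasn't shifted in the hand. Now lower it into its hole.

Emit:
move_arm(targets="-1 0.16 -0.1 1.5 0 0 0; -1 0 0 1.5 0 0 0; -1 0 0 1 0 0 0; -1 0 0 0 0 0 0; -1 0 0 0 0 0 0")

```text
clock: 14.35
eef_pos: [526.9, 212.3, 190.3]
tool_rot: [-3.141, 0.001, 1.206]
force: [-0.0, 0.6, -1.1]
width: 21.3
gripper_force: 61.0
```

Emit:
move_arm(targets="-1 0 0 0 0 0 0; -1 0 0 0 0 0 0; -1 0 0 0 0 0 0")

```text
clock: 14.6
eef_pos: [527.5, 213.0, 191.2]
tool_rot: [3.141, -0.001, 1.207]
force: [-0.2, 0.2, -0.8]
width: 20.9
gripper_force: 61.0
```

Emit:
move_arm(targets="-1 -0.15 -0.05 1 0 0 0; -1 0 0 1 0 0 0; -1 0 0 0.9 0 0 0; -1 0 0 0.8 0 0 0; -1 0 0 0.8 0 0 0")

```text
clock: 15.02
eef_pos: [525.5, 211.7, 144.1]
tool_rot: [-3.141, 0.001, 1.207]
force: [-0.1, 0.6, -1.5]
width: 21.0
gripper_force: 61.0
```

Emit:
move_arm(targets="-1 0 0 0.8 0 0 0; -1 0 0 0.8 0 0 0; -1 0 0 0.8 0 0 0; -1 0 0 0.6 0 0 0; -1 0 0 0 0 0 0")

```text
clock: 15.43
eef_pos: [525.0, 211.6, 114.0]
tool_rot: [-3.14, 0.002, 1.207]
force: [-0.6, -0.2, -0.8]
width: 20.9
gripper_force: 61.0
```

Emit:
move_arm(targets="-1 0 0 0.5 0 0 0; -1 0 0 0.4 0 0 0; -1 0 0 0.4 0 0 0; -1 0 0 0 0 0 0; -1 0 0 0 0 0 0")

```text
clock: 15.85
eef_pos: [525.9, 211.7, 102.4]
tool_rot: [-3.141, 0.0, 1.207]
force: [-0.1, 0.1, -1.1]
width: 21.4
gripper_force: 61.0
```

Emit:
move_arm(targets="-1 0 0 0.2 0 0 0; -1 0 0 0.1 0 0 0; -1 0 0 0.1 0 0 0; -1 0 0 0 0 0 0; -1 0 0 0 0 0 0")

```text
clock: 16.27
eef_pos: [525.9, 211.8, 98.5]
tool_rot: [-3.142, -0.0, 1.207]
force: [0.8, -0.2, -1.6]
width: 21.0
gripper_force: 61.0
```

Emit:
move_arm(targets="-1 0 0 0.07 0 0 0; -1 0 0 0 0 0 0; -1 0 0 0 0 0 0")

```text
clock: 16.52
eef_pos: [526.1, 211.8, 98.2]
tool_rot: [3.141, -0.0, 1.207]
force: [-0.6, -0.3, 3.2]
width: 20.8
gripper_force: 61.4
```

Collar on the rack (contact of about 4 N). Release, then rise.

Emit:
move_arm(targets="0 0 0 0 0 0 0; 1 0 0 0 0 0 0; 1 0 0 0 0 0 0; 1 0 0 0 0 0 0; 1 0 0 0 0 0 0")

```text
clock: 16.93
eef_pos: [525.9, 211.8, 97.7]
tool_rot: [-3.142, 0.0, 1.207]
force: [-0.6, 0.1, -0.2]
width: 79.5
gripper_force: 0.0
```

Emit:
move_arm(targets="1 0 0 0 0 0 0; 1 0 0 0 0 0 0; 1 0 0 0 0 0 0; 1 0 0 0 0 0 0")

```text
clock: 17.27
eef_pos: [525.9, 211.8, 97.8]
tool_rot: [-3.141, 0.0, 1.207]
force: [0.1, 1.0, -0.7]
width: 85.6
gripper_force: 0.0
```

Emit:
move_arm(targets="1 0 0 -0.7 0 0 0; 1 0 0 -1.5 0 0 0; 1 0 0 -2.5 0 0 0; 1 0 0 -3 0 0 0; 1 0 0 -3 0 0 0")

```text
clock: 17.68
eef_pos: [525.6, 211.4, 206.1]
tool_rot: [-3.141, 0.001, 1.207]
force: [0.3, 0.3, 1.0]
width: 85.1
gripper_force: 0.0
```

Emit:
move_arm(targets="1 0 0 -2 0 0 0; 1 0 0 -1 0 0 0; 1 0 0 0 0 0 0; 1 0 0 0 0 0 0; 1 0 0 0 0 0 0")

```text
clock: 18.1
eef_pos: [524.8, 211.7, 233.4]
tool_rot: [-3.139, 0.002, 1.207]
force: [0.3, -0.2, -0.5]
width: 85.5
gripper_force: 0.0
```

```bash
python3 - <<'E'
from h import *
s=read_state(); print(s["clock"],s["eef_pos"],s["force"],s["width"])
q=cam("scene")["color"]
cv2.imwrite("pics/end.png",cv2.resize(q[100:280,200:440,::-1],(800,600),interpolation=cv2.INTER_CUBIC))
E
```

```text
18.1 [524.8078848  211.73554394 233.36487486] [ 0.25855865 -0.20910858 -0.48129463] 85.49702862298072
```

View pics/end.png

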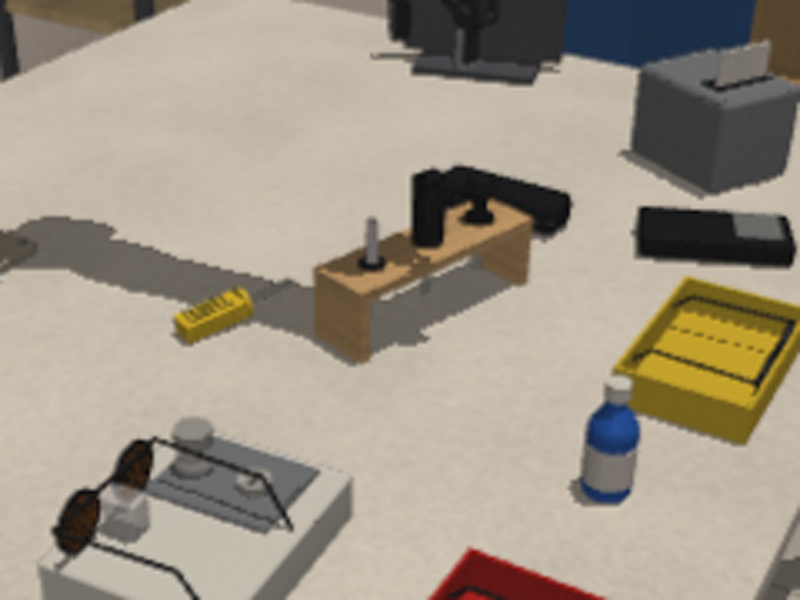

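The driver stands upright in its middle hole at crop (428,210), released. The other rack tools, the jar and the bottle are in place, and the arm is clear. Handing in.

```bash
python3 -c "
from cell import order
print(order.finish_job())"
```

```text
the job is handed in; nothing more can be done
None
```

The cover screw is home, the screwdriver is back upright and released in its middle hole, and the job was handed in at about 18 s with no verdict returned; the free-standing yellow look-alike fell over during my first approach, before the grasp, and I saw no contact but can't rule out that the arm caused it.

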